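# Hold the epoxy syringe ready for the bead

### The arm

A 6-joint arm with a two-finger parallel gripper is mounted at the origin on a cart in front of the work surface, level with it; the furniture and walls round the work are solid. World frame = base frame: x ahead of the robot, y to its left, z up, the work surface at z = 0. Lengths are in m, angles in rad, forces in N, time in s.
With the tool pointing down it reaches from about 0.35 to 0.975 m from the base axis. Payload 7.1 kg.
Tool frame: the origin (TCP) lies between the finger pads; the fingertips stand 25 mm ahead of it and the grasp point (between the pads) lies 6 mm ahead of it; z points along the fingers, y is the line along which they close (so a half turn about z gives the same grasp; the last joint's range is limited). The gripper opens to 88 mm and grips with 3 to 60 N. Pads are 20 mm wide; open, the fingers measure 115 mm over their backs; the gripper's body (75 mm by 178 mm) begins 61 mm behind the grasp point.
Start: joints at [-1.324, 0.423, 1.63, -0, 1.089, -0.019], TCP at [0.164, -0.603, 0.248] pointing down, gripper open.
Joint ranges: [-3, 3], [-0.9, 2.11], [0.09, 2.58], [-1.31, 4.45], [0.11, 2.69], [-2.54, 2.54]. Speed limits (rad/s): [2.39, 2.39, 3.01, 3.14, 3.14, 3.14].

### API

Orientations are given as a 3x3 rotation matrix whose columns are the frame's x, y, z axes.
In Python, from station import robot, camera, get_calibration, close_job gives the robot as it stands.
- The arm moves only by the tool apply_moves, never from a script. Its argument "motion" is a list of rows, each a list of 7 numbers: the shift along the tool's x, y, z in cm, then the turn, a rotation vector about the tool's x, y, z in degrees, then the closure, from 0 (fully open) to 1 (shut). A call has 1 to 8 rows; each row shifts and turns the commanded pose from where the row before left it, along the tool's axes as they then stand; what a row does not reach is not made up. A row lasts 1/10 s, in which the tool goes at most 50 mm and 8.59 degrees, less where a joint would pass 70% of its speed; a pose out of reach is approached as far as the arm can. A call with a gripper value outside its range is refused whole. The fingers move at their own pace and stop on an object; "newtons" is the grip in N (left out, the last holds). Time passes only in rows, so rows that do not move let the fingers close. It gives the time, the measured TCP pose, the force, the opening and the grip force at its end, in the units of the state.
- robot.get_state(): the state, without advancing time (a new reading comes with each control period).
- camera(name): name is "scene" or "side" or "wrist"; returns the picture (400x640x3 uint8, red, green, blue); there is no depth.
- get_calibration(name): a dict with "fx", "fy", "cx", "cy" (pixels), "rvec" (rotation vector, rad) and "tvec" (3), from world to camera coordinates, as OpenCV has them; the wrist camera has in their place "T_tool_cam" (4x4, takes a point from camera to tool coordinates, whose origin is the TCP and whose axes are the flange's). Camera axes: x right, y down, z forward; pixel columns grow to the right and rows downward; lengths in m; the calibration is good to about 2 mm. A picture is of the moment at which its call begins: read the wrist's pose just before it. get_calibration takes no time and is no camera call.
- close_job(): hands the job in; it is judged then, once.
The state is a dict: "t": time; "qpos": joint angles; "qd": joint speeds; "joint_torque": joint torques, N m; "position": TCP position; "ee_rot": TCP orientation; "wrist_force": force on the tool from outside, world axes, zero at the start; "ft_torque": the same for the moment, N m; "width": finger opening in m; "finger_force": force on a finger pad.
Only numpy, scipy, OpenCV 4.12 (cv2) and the standard library are available. Lean on these libraries where they do the work, as an engineer would, in place of code of your own. Each camera call takes 0.05 s, during which the arm holds its last target. There are 200 camera calls.

### The job

The epoxy syringe stands nozzle down in its two-place stand. Take hold of its thin barrel gently, draw it straight up out of the stand, and lean it over to the angle for laying a bead in the inside corner of the plywood corner unit: leaning at about 45 degrees, square to the corner line, nozzle pointing down into the corner at its open near end, the tip about a centimetre off the wood. Finish while still holding it there, raised and steady, the syringe touching nothing but your fingers, and leave everything else where it stands.

Things in the scene. Friction and masses are not known exactly. Their poses are not given: they have to be found in the camera images.
- syringe: White plastic epoxy syringe, 168 mm long, about 60 g; thin-walled, 20 N of grip hold it. Own +y runs from nozzle to plunger (up at the start). Origin 13 mm off the centre line, which lies at own x=0, z=+12.8 mm. Nozzle y -84 to -59, barrel 25 mm across y -59 to +25, finger wings at y +26 (44 mm along own x, 20 mm along z), plunger 16 mm across to y +81, 26 mm end disc.
- nozzle_tip (a point): The tip of the syringe's nozzle, on its centre line, 84 mm from the middle of its length.
- barrel_grip (a point): Point on the syringe's centre line where the barrel stands free for a grip: 82 mm from the nozzle tip, 28 mm below the finger wings, 22 mm above the stand's top deck. The plunger above it reaches 83 mm higher, so a hand coming straight down meets it: come in leaning about 45 degrees, along the wings, e.g. from the left.
- stand: Syringe stand fixed to the bench: two grey plastic decks between plywood cheeks, 68 x 146 mm, 68 mm high (deck top 65 mm). Origin under its centre; own y runs along it, z up. Two 29 mm holes at y +32 mm (syringe) and y -32 mm (empty). The barrel stands on the lower deck, 30 mm up; its wings lie along the stand's y, which points to the robot's left, turned up to 0.35 rad.
- corner: Corner unit screwed to the bench. Plywood base 150 (own x) x 110 (y) x 18 mm; upright board 18 mm thick, standing to 78 mm above the bench, along its left (+y) edge; 18 mm end cheek, 60 mm high, closes the far (+x) end. Origin under the base's centre. The inside corner of base and upright runs along own x at y +37, z +18 mm; its near end (x -75 mm) is open.
- bead_start (a point): Point in the inside corner line, 12 mm in from its open near end. Its own x runs along the corner line (away from the robot), its own z points out of the corner midway between base and upright, 45 degrees above level: the syringe shall lie along this z, plunger end outward. The bench grinder's guard bars reach forward to x=0.55, 0.15 to 0.23 m up: pass in front of them.
- clamp_small: Bystander: brown C-clamp, 77 x 133 x 16 mm, lying left of the work. Leave alone.
- tape_roll: Bystander: roll of masking tape, 101 mm across, 24 mm high. Leave alone.
- jar_red: Bystander: jar of screws with red lid, 66 mm across, 80 mm high. Leave alone.
- pencil_y: Bystander: yellow carpenter's pencil, 169 mm long, near the bench's front edge. Leave alone.

How it is judged:
On the way:
1. the syringe is drawn up out of the stand, nozzle tip clear above its top deck (z of nozzle_tip in the frame of stand above 0.075 m), for 0.1 s.
At the end, for the whole second after the job is handed in: The fingers hold the syringe still, off stand and wood; its axis within 17 degrees of the corner's 45-degree line; its tip 3 to 25 mm out of the corner along that line, within 13 mm to either side and within 20 mm of the start point along the corner; bystanders within 30 mm of their places (z of nozzle_tip in the frame of bead_start between 0.003 and 0.025 m and x of nozzle_tip in the frame of bead_start between -0.02 and 0.02 m and y of nozzle_tip in the frame of bead_start between -0.013 and 0.013 m and angle between the y axis of syringe and the z axis of bead_start, either way round below 0.3 rad and contact force between the fingers and syringe above 1 N and contact force between syringe and corner below 0.1 N and contact force between syringe and stand below 0.1 N and linear speed of syringe below 0.03 m/s and distance of each of clamp_small, tape_roll, jar_red, pencil_y from where it was at the start of the episode below 0.03 m); the arm keeps its last pose, push and grip.
It fails at once if the thin barrel is squeezed hard (over 100 N in all, 50 N a finger) (contact force between the fingers and syringe above 100 N).
It fails at once if the syringe is wrenched against the stand (over 25 N) (contact force between syringe and stand above 25 N).
It fails at once if the nozzle is pressed on the wood (over 5 N) (contact force between syringe and corner above 5 N).
It fails at once if a bystander is pushed away by more than 30 mm (distance of any of clamp_small, tape_roll, jar_red, pencil_y from where it was at the start of the episode above 0.03 m).
It also fails if it takes over 48 s, if anything falls off the work surface, if the arm or the gripper's body presses on something with over 40 N, if the wrist force passes 120 N, or if a joint passes its speed limit or range.

## Working session

There is one attempt and no reset: what is moved stays moved. The work goes in short steps, Python scripts to look and compute and a tool call to move; the robot and the scene stay as the last step left them, time stands still between calls to the robot, and variables do not carry over. Pictures are saved under pics/ and viewed, at most 10 in all, crops included, and the job is handed in when it is done.

Besides the shell and the picture viewer there is one more tool, called after "Call:" as name(argument=value, ...) on one line, values as JSON. apply_moves: Moves the arm, as the interface text tells. Its arguments: {"type":"object","properties":{"motion":{"type":"array"},"newtons":{"type":"number"}},"required":["motion"]}

```bash
mkdir -p pics; ls; python3 - <<'E'
from station import robot,camera,get_calibration
import cv2,numpy as np
for n in("scene","side"):
    im=camera(n); cv2.imwrite(f"pics/{n}0.png",im[...,::-1])
    c=get_calibration(n); print(n,c)
    R=cv2.Rodrigues(np.array(c["rvec"]))[0]; print(-R.T@np.array(c["tvec"]).ravel())
print(get_calibration("wrist")); print(robot.get_state())
E
```

```text
pics
scene {'fx': 520.8781862554221, 'fy': 520.8781862554221, 'cx': 319.0192792722053, 'cy': 205.2482554043751, 'rvec': array([ 1.00583353, -2.34523636,  1.17765134]), 'tvec': array([0.30469029, 0.31803661, 1.12606493])}
[-0.28038005  0.72349557  0.92733321]
side {'fx': 518.2508205017886, 'fy': 518.2508205017886, 'cx': 330.10954133680303, 'cy': 187.8967182571343, 'rvec': array([ 2.10462722, -0.07906551,  0.0661833 ]), 'tvec': array([-0.46889236,  0.07861761,  1.68480444])}
[ 0.3353212  -1.44268916  0.9331744 ]
{'fx': 347.63822064783835, 'fy': 347.63822064783835, 'cx': 323.34782419402285, 'cy': 198.60385144698824, 'T_tool_cam': array([[-3.64929971e-04, -9.63176065e-01, -2.68871222e-01,
         7.37839246e-02],
       [ 9.99999929e-01, -3.76762321e-04, -7.59283542e-06,
         7.14360190e-04],
       [-9.39873083e-05, -2.68871206e-01,  9.63176134e-01,
        -1.37433044e-01],
       [ 0.00000000e+00,  0.00000000e+00,  0.00000000e+00,
         1.00000000e+00]])}
{'t': 0.1, 'qpos': array([-1.32403505e+00,  4.23752149e-01,  1.63056687e+00,  1.66045281e-05,
        1.08860227e+00, -1.90035990e-02]), 'qd': array([ 0.00080741, -0.00064739, -0.00174817, -0.00053785,  0.00069548,
       -0.00172365]), 'joint_torque': array([ 1.88757253e-04, -5.45615280e+01, -2.74323571e+01,  6.44408399e-02,
        1.87866844e-02, -1.86025983e-05]), 'position': array([ 0.16407266, -0.60261888,  0.24700542]), 'ee_rot': array([[ 9.64893921e-01,  2.62639725e-01, -3.10274002e-04],
       [ 2.62639906e-01, -9.64893057e-01,  1.29198666e-03],
       [ 3.99457914e-05, -1.32812041e-03, -9.99999117e-01]]), 'wrist_force': array([ 0.61412559, -0.27288483, -0.69443418]), 'ft_torque': array([-0.05426028, -0.05647894, -0.00303099]), 'finger_force': 0.0, 'width': 0.08785641578827112}
```

View pics/scene0.png

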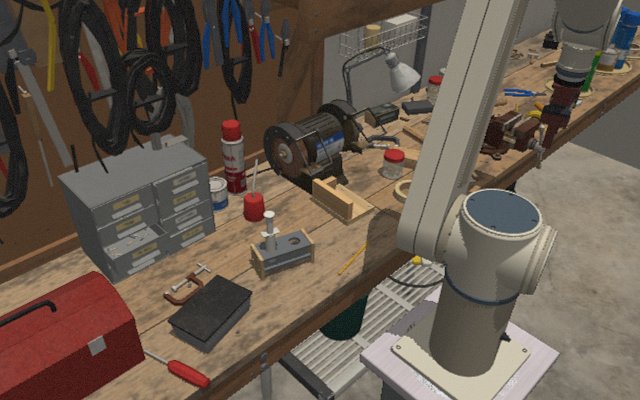

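View pics/side0.png

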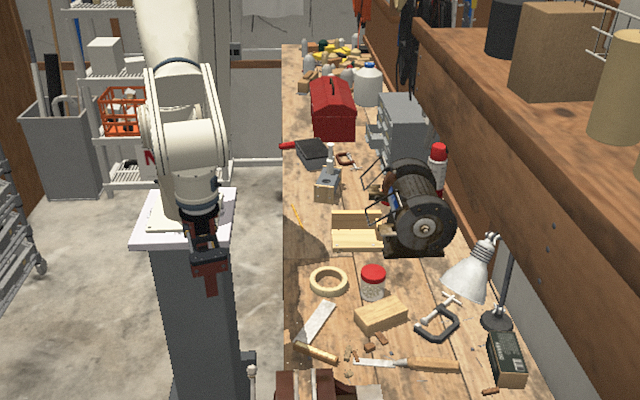

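The scene view shows the stand at about (282,250) with the syringe at about (268,230), and the corner unit at about (342,200). The side view has the stand at about (327,185) and the corner unit at about (357,230). I'll zoom in to get precise pixels.

```bash
python3 - <<'E'
import cv2
a=cv2.imread("pics/scene0.png")[170:290,240:400]; cv2.imwrite("pics/s_crop.png",cv2.resize(a,None,fx=5,fy=5,interpolation=cv2.INTER_CUBIC))
a=cv2.imread("pics/side0.png")[135:255,285:435]; cv2.imwrite("pics/d_crop.png",cv2.resize(a,None,fx=5,fy=5,interpolation=cv2.INTER_CUBIC))
E
```

```text
(no output)
```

View pics/s_crop.png

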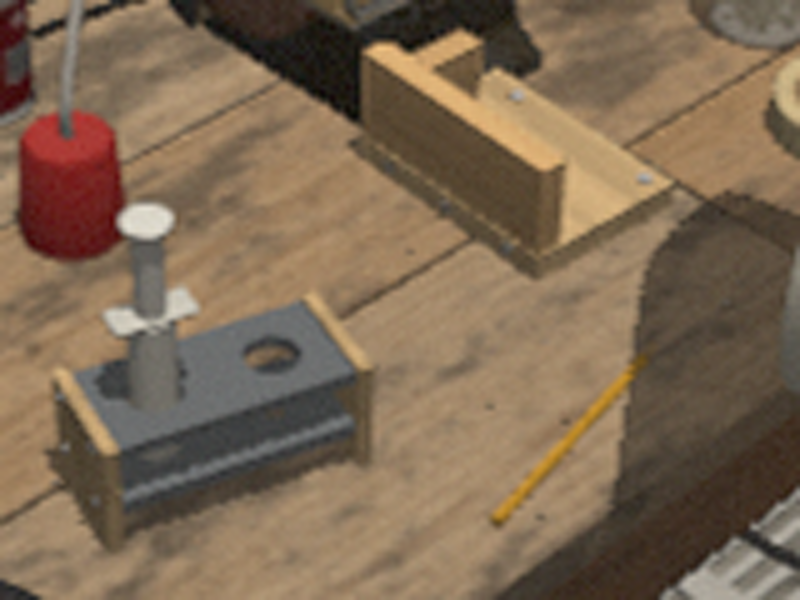

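View pics/d_crop.png

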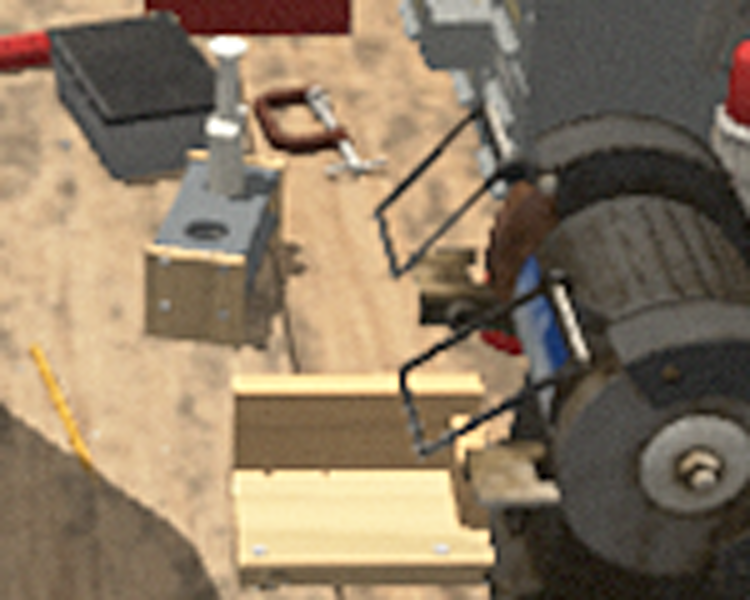

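Crops (×5). Scene: syringe end disc (146,219), wings (153,312), empty hole (272,354); the corner upright's near top edge is (540–562,165) and the base's near right corner is (672,187). Side: disc (228,45), wings (222,128), hole (208,230), inside corner near end (234,470), base near right corner (240,568). Next I'll triangulate these.

```bash
cat > h.py <<'E'
import numpy as np,cv2
from station import robot,camera,get_calibration
def cam(n):
    c=get_calibration(n);K=np.array([[c["fx"],0,c["cx"]],[0,c["fy"],c["cy"]],[0,0,1]])
    return K,cv2.Rodrigues(np.array(c["rvec"]))[0],np.array(c["tvec"]).ravel()
def wcam(p,R):
    c=get_calibration("wrist");K=np.array([[c["fx"],0,c["cx"]],[0,c["fy"],c["cy"]],[0,0,1]])
    T=c["T_tool_cam"];Rw=R@T[:3,:3];o=p+R@T[:3,3];return K,Rw.T,-Rw.T@o
def ray(c,uv):
    K,R,t=c;d=R.T@np.linalg.inv(K)@[uv[0],uv[1],1];return -R.T@t,d/np.linalg.norm(d)
def plane(c,uv,z):
    o,d=ray(c,uv);return o+d*(z-o[2])/d[2]
def tri(c1,u1,c2,u2):
    o1,d1=ray(c1,u1);o2,d2=ray(c2,u2)
    s=np.linalg.lstsq(np.c_[d1,-d2],o2-o1,rcond=None)[0];a=o1+s[0]*d1;b=o2+s[1]*d2
    return (a+b)/2,np.linalg.norm(a-b)
def proj(c,P):
    K,R,t=c;q=K@(R@np.asarray(P)+t);return q[:2]/q[2]
E
python3 - <<'E'
from h import *
np.set_printoptions(precision=4,suppress=True)
S,D=cam("scene"),cam("side")
s=lambda x,y:(240+(x+.5)/5-.5,170+(y+.5)/5-.5)
d=lambda x,y:(285+(x+.5)/5-.5,135+(y+.5)/5-.5)
for n,a,b in [("disc",(146,219),(228,45)),("wings",(153,312),(222,128)),("hole",(272,354),(208,230)),
 ("upr top near, inner",(562,162),(233,395)),("upr top near outer",(540,170),(233,378)),("base near right",(672,187),(240,568)),
 ("cheekR near top",(370,370),(148,250)),("cheekR far top",(310,295),(243,262))]:
    p,e=tri(S,s(*a),D,d(*b));print(n,p,"gap",e)
print("hole@65 scene",plane(S,s(272,354),.065),"side",plane(D,d(208,230),.065))
print("incorner@18 side",plane(D,d(234,470),.018), "far",plane(D,d(455,470),.018))
print("upright front top edge @78",plane(D,d(233,395),.078),plane(D,d(480,395),.078))
print("base right @18 scene",plane(S,s(672,187),.018),"side",plane(D,d(240,568),.018),plane(D,d(492,565),.018))
for z,a in((.068,(118,452)),(.068,(62,372)),(.068,(370,370)),(.068,(310,295))):print("cheek",plane(S,s(*a),z))
E
```

```text
disc [0.4793 0.1278 0.1729] gap 0.0008275405034974277
wings [0.4779 0.1253 0.1131] gap 0.005885525312213633
hole [0.4617 0.0662 0.0647] gap 0.0005135598061452048
upr top near, inner [ 0.4616 -0.1488  0.0749] gap 0.003267871071822905
upr top near outer [ 0.4631 -0.1327  0.0766] gap 0.0035140673414843795
base near right [ 0.4572 -0.2408  0.014 ] gap 0.0004874109630038087
cheekR near top [0.4193 0.0393 0.0658] gap 0.00168584328938793
cheekR far top [0.4817 0.0216 0.0655] gap 0.00017455917374005988
hole@65 scene [0.4612 0.0665 0.065 ] side [0.4619 0.066  0.065 ]
incorner@18 side [ 0.4619 -0.1476  0.018 ] far [ 0.5973 -0.156   0.018 ]
upright front top edge @78 [ 0.4597 -0.1551  0.078 ] [ 0.6075 -0.1641  0.078 ]
base right @18 scene [ 0.4537 -0.2366  0.018 ] side [ 0.4569 -0.2459  0.018 ] [ 0.6035 -0.2524  0.018 ]
cheek [0.4556 0.1704 0.068 ]
cheek [0.5191 0.1541 0.068 ]
cheek [0.4165 0.0412 0.068 ]
cheek [0.4796 0.0236 0.068 ]
```

```bash
cat >> h.py <<'E'
from scipy.spatial.transform import Rotation as Ro
def rows(p0,R0,p1,R1,n,c=0):
    w=Ro.from_matrix(R0.T@R1).as_rotvec();dp=(p1-p0)/n;R=R0.copy();out=[]
    for i in range(n):
        out.append(list(np.round(R.T@dp*100,1))+list(np.round(np.degrees(w/n),1))+[c]);R=R@Ro.from_rotvec(w/n).as_matrix()
    print("[%s]"%",".join("[%s]"%",".join("%g"%v for v in r) for r in out))
def frame(z,y):
    z=np.array(z)/np.linalg.norm(z);y=np.array(y,float);y-=z*(y@z);y/=np.linalg.norm(y);return np.c_[np.cross(y,z),y,z]
E
python3 - <<'E'
from h import *
np.set_printoptions(precision=3,suppress=True)
D=cam("side");d=lambda x,y:(285+(x+.5)/5-.5,135+(y+.5)/5-.5)
for q in((378,213),(397,273),(402,375),(422,452)):
    o,r=ray(D,d(*q));print(o+r*(.55-o[0])/r[0], plane(D,d(*q),.15),plane(D,d(*q),.23))
s=robot.get_state()
rows(s["position"],s["ee_rot"],np.array([.40,-.19,.32]),frame([0,0,-1],[1,-.06,0]),10)
E
```

```text
[ 0.55  -0.102  0.17 ] [ 0.556 -0.067  0.15 ] [ 0.533 -0.207  0.23 ]
[ 0.55  -0.182  0.176] [ 0.557 -0.139  0.15 ] [ 0.535 -0.272  0.23 ]
[ 0.55  -0.218  0.13 ] [ 0.545 -0.249  0.15 ] [ 0.523 -0.371  0.23 ]
[ 0.55  -0.295  0.13 ] [ 0.545 -0.324  0.15 ] [ 0.523 -0.438  0.23 ]
[[3.4,-3.4,-0.7,-0,-0,-7.1,0],[3.8,-2.9,-0.7,-0,-0,-7.1,0],[4.1,-2.4,-0.7,-0,-0,-7.1,0],[4.4,-1.9,-0.7,-0,-0,-7.1,0],[4.6,-1.3,-0.7,-0,-0,-7.1,0],[4.7,-0.8,-0.7,-0,-0,-7.1,0],[4.7,-0.2,-0.7,-0,-0,-7.1,0],[4.7,0.4,-0.7,-0,-0,-7.1,0],[4.6,1,-0.7,-0,-0,-7.1,0],[4.5,1.6,-0.7,-0,-0,-7.1,0]]
```

Call:
apply_moves(motion=[[3.4,-3.4,-0.7,0,0,-7.1,0],[3.8,-2.9,-0.7,0,0,-7.1,0],[4.1,-2.4,-0.7,0,0,-7.1,0],[4.4,-1.9,-0.7,0,0,-7.1,0],[4.6,-1.3,-0.7,0,0,-7.1,0],[4.7,-0.8,-0.7,0,0,-7.1,0],[4.7,-0.2,-0.7,0,0,-7.1,0],[4.7,0.4,-0.7,0,0,-7.1,0]])

```text
t: 0.9
position: [0.3553, -0.2713, 0.3039]
ee_rot: [[0.304, 0.953, -0.0], [0.953, -0.304, 0.0], [0.0, -0.0, -1.0]]
wrist_force: [0.2, 0.0, 0.1]
width: 0.0877
finger_force: 0.0
```

Call:
apply_moves(motion=[[4.6,1,-0.7,0,0,-7.1,0],[4.5,1.6,-0.7,0,0,-7.1,0],[0,0,0,0,0,0,0],[0,0,0,0,0,0,0]])

```text
t: 1.3
position: [0.4031, -0.1905, 0.3176]
ee_rot: [[0.063, 0.998, -0.0], [0.998, -0.063, -0.0], [-0.0, -0.0, -1.0]]
wrist_force: [0.4, -0.4, -0.2]
width: 0.0878
finger_force: 0.0
```

```bash
python3 - <<'E'
from h import *
s=robot.get_state();im=camera("wrist");cv2.imwrite("pics/w1.png",im[...,::-1]);np.savez("w1.npz",p=s["position"],R=s["ee_rot"]);print(s["t"],s["position"],s["ee_rot"].round(3),s["qpos"].round(2))
E
```

```text
1.3 [ 0.40307528 -0.19046277  0.31756715] [[ 0.063  0.998 -0.   ]
 [ 0.998 -0.063 -0.   ]
 [-0.    -0.    -1.   ]] [-0.47  0.07  1.93 -0.    1.14 -0.4 ]
```

View pics/w1.png

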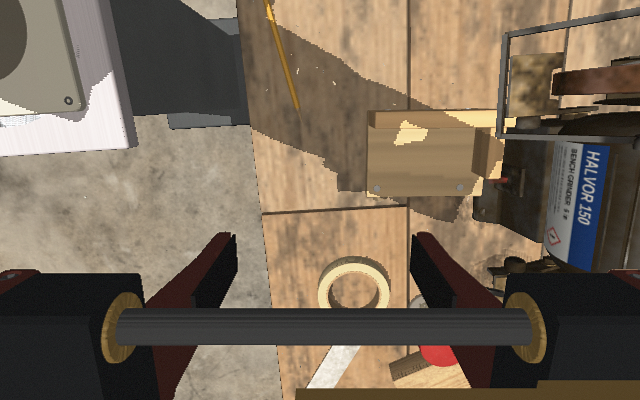

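The wrist view shows the upright's top, near end, at (367,110)–(369,127). Base near right corner is (367,195) and the base's near edge is u≈367. The left guard's front bar runs (505,35)–(500,135).

```bash
python3 - <<'E'
from h import *
np.set_printoptions(precision=4,suppress=True)
w=np.load("w1.npz");W=wcam(w["p"],w["R"]);D=cam("side");d=lambda x,y:(285+(x+.5)/5-.5,135+(y+.5)/5-.5)
print("upr inner top near",plane(W,(369,127),.078),"outer",plane(W,(367,110),.078))
print("tri inner",*tri(W,(369,127),D,d(233,395)),"outer",*tri(W,(367,110),D,d(233,378)))
print("base nr",plane(W,(367,195),.018),*tri(W,(367,195),D,d(240,568)))
print("upr far outer top",plane(W,(516,110),.078), "base right far",plane(W,(473,195),.018))
for a,b in(((505,35),(378,213)),((500,135),(397,273))):print("guard",*tri(W,a,D,d(*b)))
# where to look at the syringe from
u=np.array([.285,.958,0]);n=np.array([.958,-.285,0])
Rg=frame(-u-[0,0,1],n);print(Rg)
g=np.array([.4775,.1275,.090]);p1=g-Rg[:,2]*.156
print(p1)
T=np.eye(4)
rows(w["p"],w["R"],np.array([.47,.24,.30]),Rg,11)
Wn=wcam(p1,Rg);print(proj(Wn,g),proj(Wn,g+[0,0,.082]),proj(Wn,g-[0,0,.025]))
Wn=wcam(np.array([.49,.24,.30]),Rg);print(proj(Wn,g),proj(Wn,g+[0,0,.082]),proj(Wn,g-[0,0,.025]))
E
```

```text
upr inner top near [ 0.4549 -0.1469  0.078 ] outer [ 0.4533 -0.1292  0.078 ]
tri inner [ 0.458  -0.1474  0.0726] 0.004809680499629269 outer [ 0.458  -0.1295  0.0729] 0.007991670154612308
base nr [ 0.4573 -0.2383  0.018 ] [ 0.4577 -0.2396  0.0132] 0.00022972308986284905
upr far outer top [ 0.6096 -0.1392  0.078 ] base right far [ 0.5949 -0.247   0.018 ]
guard [ 0.5543 -0.0764  0.1556] 0.000456693571138789
guard [ 0.5547 -0.1543  0.1591] 0.00011138546244076827
[[ 0.2017  0.9585 -0.2016]
 [ 0.6779 -0.2851 -0.6776]
 [-0.7069  0.     -0.7073]]
[0.5089 0.2332 0.2003]
[[3.9,0.4,0.2,0.5,-4.1,1.1,0],[4,0.3,-0.1,0.5,-4.1,1.1,0],[3.9,0.2,-0.4,0.5,-4.1,1.1,0],[3.9,0.1,-0.7,0.5,-4.1,1.1,0],[3.8,0,-1,0.5,-4.1,1.1,0],[3.8,-0,-1.2,0.5,-4.1,1.1,0],[3.7,-0.1,-1.5,0.5,-4.1,1.1,0],[3.5,-0.2,-1.8,0.5,-4.1,1.1,0],[3.4,-0.3,-2,0.5,-4.1,1.1,0],[3.3,-0.4,-2.2,0.5,-4.1,1.1,0],[3.1,-0.5,-2.5,0.5,-4.1,1.1,0]]
[322.8108 188.6267] [322.724  281.8827] [322.8328 164.9481]
[342.7318 104.885 ] [345.2328 172.39  ] [342.0793  87.2735]
```

Corner heights check against two views to within 3–5 mm, and the 92 mm base width matches. The inside corner's near end is about (0.457,-0.147,0.018), yaw about -0.065, so bead_start is about (0.469,-0.148,0.018). Going to the stand now.

Call:
apply_moves(motion=[[3.9,0.4,0.2,0.5,-4.1,1.1,0],[4,0.3,-0.1,0.5,-4.1,1.1,0],[3.9,0.2,-0.4,0.5,-4.1,1.1,0],[3.9,0.1,-0.7,0.5,-4.1,1.1,0],[3.8,0,-1,0.5,-4.1,1.1,0],[3.8,0,-1.2,0.5,-4.1,1.1,0],[3.7,-0.1,-1.5,0.5,-4.1,1.1,0],[3.5,-0.2,-1.8,0.5,-4.1,1.1,0]])

```text
t: 2.15
position: [0.4531, 0.1211, 0.3041]
ee_rot: [[0.183, 0.972, -0.145], [0.817, -0.233, -0.528], [-0.547, -0.022, -0.837]]
wrist_force: [1.6, 0.1, -0.4]
width: 0.0878
finger_force: 0.0
```

Call:
apply_moves(motion=[[3.4,-0.3,-2,0.5,-4.1,1.1,0],[3.3,-0.4,-2.2,0.5,-4.1,1.1,0],[3.1,-0.5,-2.5,0.5,-4.1,1.1,0],[0,0,0,0,0,0,0]])

```text
t: 2.55
position: [0.4717, 0.2416, 0.2953]
ee_rot: [[0.195, 0.958, -0.212], [0.672, -0.287, -0.682], [-0.714, -0.009, -0.7]]
wrist_force: [0.6, -0.3, -0.1]
width: 0.088
finger_force: 0.0
```

```bash
python3 - <<'E'
from h import *
s=robot.get_state();print(s["t"],s["position"],s["ee_rot"].round(3),s["qpos"].round(2))
u=np.array([.285,.958,0]);n=np.array([.958,-.285,0])
Rg=frame(-u-[0,0,1],n);g=np.array([.4775,.1275,.090])
rows(s["position"],s["ee_rot"],g-Rg[:,2]*.156,Rg,3)
E
```

```text
2.55 [0.47166177 0.24155636 0.29533579] [[ 0.195  0.958 -0.212]
 [ 0.672 -0.287 -0.682]
 [-0.714 -0.009 -0.7  ]] [ 0.67  0.55  1.51 -0.42  1.76  1.02]
[[2.3,1.3,2.1,-0.2,0.2,0.1,0],[2.3,1.3,2.2,-0.2,0.2,0.1,0],[2.3,1.3,2.2,-0.2,0.2,0.1,0]]
```

Call:
apply_moves(motion=[[2.3,1.3,2.1,-0.2,0.2,0.1,0],[2.3,1.3,2.2,-0.2,0.2,0.1,0],[2.3,1.3,2.2,-0.2,0.2,0.1,0],[0,0,0,0,0,0,0],[0,0,0,0,0,0,0]])

```text
t: 3.05
position: [0.5084, 0.2287, 0.2043]
ee_rot: [[0.206, 0.958, -0.2], [0.679, -0.287, -0.676], [-0.705, 0.003, -0.709]]
wrist_force: [0.0, -0.0, 0.5]
width: 0.0877
finger_force: 0.0
```

```bash
python3 - <<'E'
from h import *
s=robot.get_state();im=camera("wrist");cv2.imwrite("pics/w2.png",im[...,::-1]);np.savez("w2.npz",p=s["position"],R=s["ee_rot"]);print(s["t"],s["position"],s["ee_rot"].round(3),s["qpos"].round(2))
E
```

```text
3.05 [0.50843738 0.22869134 0.20430192] [[ 0.206  0.958 -0.2  ]
 [ 0.679 -0.287 -0.676]
 [-0.705  0.003 -0.709]] [ 0.62  0.68  1.51 -0.45  1.61  1.05]
```

View pics/w2.png

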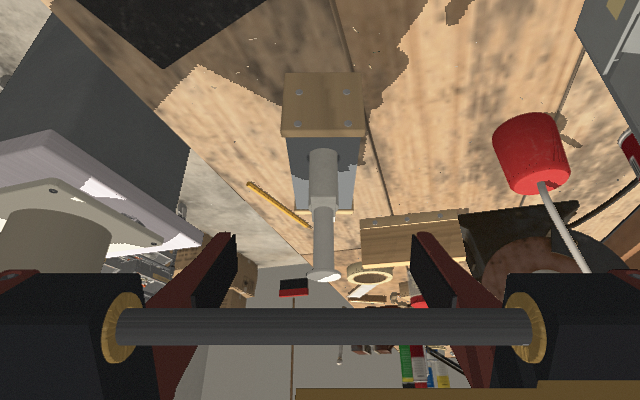

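Wrist view: the syringe is centred between the fingers, with the barrel u 308–339 (mid 323), the wings at v≈201 and the disc at (323,275). The axis lies in the grip plane. I'll check the height against the prediction.

```bash
python3 - <<'E'
from h import *
np.set_printoptions(precision=4,suppress=True)
w=np.load("w2.npz");W=wcam(w["p"],w["R"]);S,D=cam("scene"),cam("side")
s=lambda x,y:(240+(x+.5)/5-.5,170+(y+.5)/5-.5)
print("disc",*tri(W,(323,275),S,s(146,219)),"wing",*tri(W,(324,201),S,s(153,312)))
for z in(.087,.115,.170):print(z,proj(W,[.4775,.1275,z]))
print("disc@.170",plane(W,(323,275),.170),"wings@.115",plane(W,(324,201),.115),"barrel at deck@.065",plane(W,(323,160),.065))
u=np.array([.285,.958,0]);n=np.array([.958,-.285,0])
Rg=frame(-u-[0,0,1],n);g=np.array([.4775,.1275,.091])
rows(w["p"],w["R"],g-Rg[:,2]*.006,Rg,8)
E
```

```text
disc [0.4792 0.1282 0.1726] 0.0015033450540345666 wing [0.4807 0.1262 0.1109] 0.005752633096555597
0.087 [321.6039 179.6469]
0.115 [321.6084 208.1601]
0.17 [321.6188 272.9778]
disc@.170 [0.477  0.1224 0.17  ] wings@.115 [0.4829 0.1386 0.115 ] barrel at deck@.065 [0.4783 0.1257 0.065 ]
[[0.1,-0,1.9,0,-0,-0,0],[0.1,-0,1.9,0,-0,-0,0],[0.1,-0,1.9,0,-0,-0,0],[0.1,-0,1.9,0,-0,-0,0],[0.1,-0,1.9,0,-0,-0,0],[0.1,-0,1.9,0,-0,-0,0],[0.1,-0,1.9,0,-0,-0,0],[0.1,-0,1.9,0,-0,-0,0]]
```

Call:
apply_moves(motion=[[0.1,0,1.9,0,0,0,0],[0.1,0,1.9,0,0,0,0],[0.1,0,1.9,0,0,0,0],[0.1,0,1.9,0,0,0,0],[0.1,0,1.9,0,0,0,0],[0,0,1.9,0,0,0,0],[0,0,1.8,0,0,0,0],[0,0,1.7,0,0,0,0]])

```text
t: 3.9
position: [0.4806, 0.1333, 0.0963]
ee_rot: [[0.207, 0.959, -0.195], [0.681, -0.284, -0.675], [-0.702, 0.006, -0.712]]
wrist_force: [-0.2, 1.0, 0.5]
width: 0.088
finger_force: 0.0
```

```bash
python3 - <<'E'
from h import *
s=robot.get_state();a=camera("wrist")[...,::-1];b=camera("scene")[...,::-1];print(s["t"],s["position"]+.006*s["ee_rot"][:,2],s["wrist_force"])
cv2.imwrite("pics/g1.png",np.hstack([cv2.resize(a[100:340,200:450],(417,400)),cv2.resize(b[160:280,220:340],(380,400))]))
E
```

```text
3.9 [0.47944181 0.12922471 0.09200951] [-0.20655971  0.97888859  0.45785812]
```

View pics/g1.png

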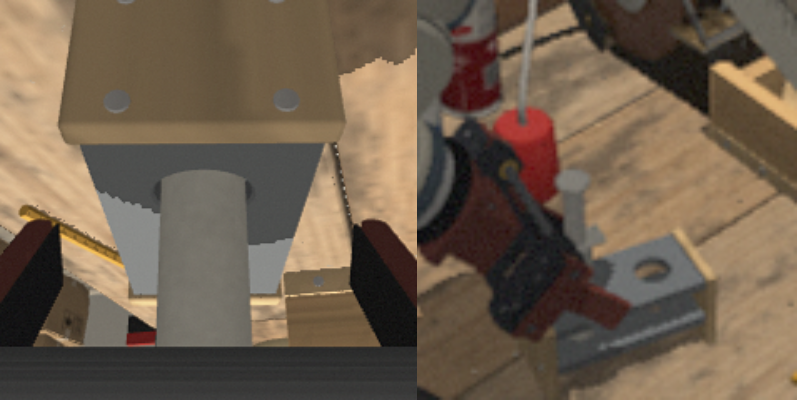

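Fingers (left and right in the wrist crop) straddle the barrel evenly (mid 206 versus barrel 205). Closing gently.

Call:
apply_moves(motion=[[0,0,0,0,0,0,0.3],[0,0,0,0,0,0,0.6],[0,0,0,0,0,0,0.65],[0,0,0,0,0,0,0.7],[0,0,0,0,0,0,0.74],[0,0,0,0,0,0,0.8],[0,0,0,0,0,0,0.9],[0,0,0,0,0,0,1]], newtons=12)

```text
t: 4.8
position: [0.48, 0.1333, 0.0946]
ee_rot: [[0.204, 0.959, -0.197], [0.68, -0.284, -0.676], [-0.704, 0.004, -0.71]]
wrist_force: [-0.1, -0.8, 0.2]
width: 0.0271
finger_force: 0.0
```

Call:
apply_moves(motion=[[0,0,0,0,0,0,1],[0,0,0,0,0,0,1],[0,0,0,0,0,0,1],[0,0,0,0,0,0,1]], newtons=20)

```text
t: 5.2
position: [0.4799, 0.1333, 0.0946]
ee_rot: [[0.204, 0.959, -0.197], [0.68, -0.284, -0.676], [-0.704, 0.004, -0.71]]
wrist_force: [0.1, 0.5, -0.9]
width: 0.0247
finger_force: 20.0
```

Call:
apply_moves(motion=[[-0.4,0,-0.4,0,0,0,1],[-0.7,0,-0.7,0,0,0,1],[-1.1,0,-1.1,0,0,0,1],[-1.4,0,-1.4,0,0,0,1],[-1.4,0,-1.4,0,0,0,1],[-1.4,0,-1.4,0,0,0,1],[-1.4,0,-1.4,0,0,0,1],[-1.4,0,-1.4,0,0,0,1]])

```text
t: 6.0
position: [0.4793, 0.1329, 0.2269]
ee_rot: [[0.205, 0.959, -0.197], [0.681, -0.284, -0.675], [-0.703, 0.005, -0.711]]
wrist_force: [-0.6, -0.3, -0.2]
width: 0.0245
finger_force: 20.0
```

Call:
apply_moves(motion=[[-1.4,0,-1.4,0,0,0,1],[-1.1,0,-1.1,0,0,0,1],[-0.7,0,-0.7,0,0,0,1],[0,0,0,0,0,0,1],[0,0,0,0,0,0,1]])

```text
t: 6.5
position: [0.4789, 0.1328, 0.2698]
ee_rot: [[0.204, 0.959, -0.197], [0.68, -0.284, -0.676], [-0.704, 0.004, -0.71]]
wrist_force: [0.4, 0.1, -1.7]
width: 0.0245
finger_force: 20.0
```

```bash
python3 - <<'E'
from h import *
s=robot.get_state();print(s["t"],s["position"],s["ee_rot"].round(3),s["width"],s["finger_force"])
a=camera("side")[...,::-1];b=camera("scene")[...,::-1]
cv2.imwrite("pics/side1.png",a);cv2.imwrite("pics/scene1.png",b)
cv2.imwrite("pics/g2.png",np.hstack([cv2.resize(a[100:200,280:380],(400,400),interpolation=2),cv2.resize(b[140:240,220:320],(400,400),interpolation=2)]))
E
```

```text
6.5 [0.47890252 0.13275478 0.26981894] [[ 0.204  0.959 -0.197]
 [ 0.68  -0.284 -0.676]
 [-0.704  0.004 -0.71 ]] 0.02453501487556768 19.995360374450684
```

View pics/g2.png

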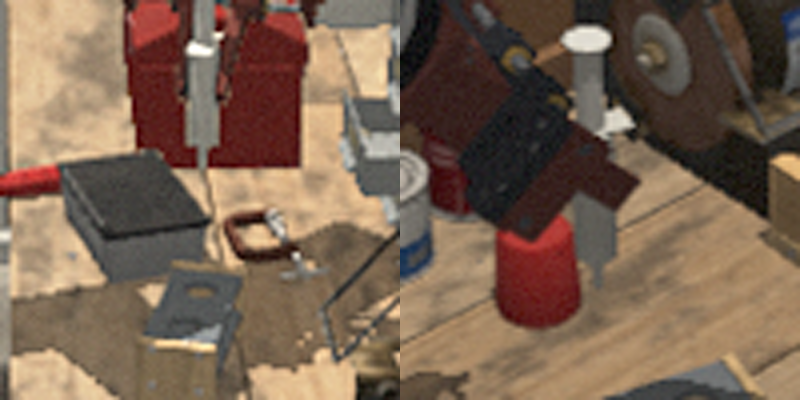

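The syringe is out of the stand and still upright. Tip at side (331,143) and scene (270,212), clear above the deck. Now I'll plan the final pose.

```bash
cat > f.py <<'E'
from h import *
np.set_printoptions(precision=3,suppress=True)
st=robot.get_state();p,R=st["position"],st["ee_rot"]
R_l=np.array([[.204,.959,-.197],[.680,-.284,-.676],[-.704,.004,-.710]]);U,_,V=np.linalg.svd(R_l);R_l=U@V
p_l=np.array([.4789,.1328,.2698])
tip_w=np.array([.4776,.1278,.180])
a=R_l.T@[0,0,1];tip_t=R_l.T@(tip_w-p_l)
yaw=-.065;cx=np.array([np.cos(yaw),np.sin(yaw),0]);cy=np.array([-np.sin(yaw),np.cos(yaw),0])
bs=np.array([.457,-.147,.018])+.012*cx
bz=(-cy+[0,0,1])/2**.5;by=np.cross(bz,cx)
def goal(phi,out,lean=0,dx=-.006):
    s=Ro.from_rotvec(-np.radians(lean)*by).apply(bz)
    F0=np.c_[a,[0,1,0]-a*a[1],np.zeros(3)];F0[:,1]/=np.linalg.norm(F0[:,1]);F0[:,2]=np.cross(F0[:,0],F0[:,1])
    y=cx-s*(cx@s);y/=np.linalg.norm(y);F1=np.c_[s,y,np.cross(s,y)]
    Rf=Ro.from_rotvec(np.radians(phi)*s).as_matrix()@F1@F0.T
    return bs+out*bz+dx*cx-Rf@tip_t,Rf,s
E
python3 - <<'E'
from f import *
print("tri tip",*tri(cam("side"),(330.6,142.7),cam("scene"),(270,211.6)));print("tip_t",tip_t,"a",a,"bs",bs)
for phi in(-25,-15,0,15,25):
    pf,Rf,s=goal(phi,.013,4)
    C=np.array([pf+Rf@[i*.0375,j*.089,.006-k] for i in(-1,1) for j in(-1,1) for k in(.061,.16)])
    print(phi,pf,"z",Rf[:,2],"s",s,"body max",C.max(0),"min",C.min(0),"lowest far corner",C[C[:,0].argmax()])
E
```

```text
tri tip [0.48  0.125 0.177] 0.0009938458559200151
tip_t [ 0.06  -0.     0.067] a [-0.704  0.004 -0.71 ] bs [ 0.469 -0.148  0.018]
-25 [ 0.454 -0.216  0.094] z [-0.24   0.079 -0.968] s [-0.115 -0.699  0.705] body max [ 0.585 -0.15   0.266] min [ 0.374 -0.299  0.124] lowest far corner [ 0.585 -0.23   0.22 ]
-15 [ 0.453 -0.216  0.094] z [-0.127  0.037 -0.991] s [-0.115 -0.699  0.705] body max [ 0.568 -0.156  0.259] min [ 0.365 -0.284  0.137] lowest far corner [ 0.568 -0.212  0.235]
0 [ 0.452 -0.216  0.094] z [ 0.052 -0.001 -0.999] s [-0.115 -0.699  0.705] body max [ 0.542 -0.168  0.253] min [ 0.351 -0.263  0.144] lowest far corner [ 0.542 -0.189  0.154]
15 [ 0.451 -0.216  0.094] z [ 0.234 -0.004 -0.972] s [-0.115 -0.699  0.705] body max [ 0.527 -0.171  0.265] min [ 0.326 -0.259  0.126] lowest far corner [ 0.527 -0.247  0.169]
25 [ 0.45  -0.216  0.094] z [ 0.351  0.013 -0.936] s [-0.115 -0.699  0.705] body max [ 0.519 -0.163  0.271] min [ 0.307 -0.272  0.112] lowest far corner [ 0.519 -0.236  0.178]
```

```bash
python3 - <<'E'
from f import *
pf,Rf,s=goal(15,.10,3)
pm=np.array([.40,-.05,.33]);print(pf,Rf)
rows(p,R,pm,Rf,12,1)
E
```

```text
[ 0.448 -0.277  0.156] [[-0.079  0.972  0.222]
 [ 0.997  0.082 -0.   ]
 [-0.018  0.222 -0.975]]
[[-1.5,-0.2,0.8,-1.7,3.8,-1.3,1],[-1.6,-0.3,0.7,-1.7,3.8,-1.3,1],[-1.6,-0.3,0.6,-1.7,3.8,-1.3,1],[-1.6,-0.4,0.5,-1.7,3.8,-1.3,1],[-1.7,-0.4,0.3,-1.7,3.8,-1.3,1],[-1.7,-0.4,0.2,-1.7,3.8,-1.3,1],[-1.7,-0.5,0.1,-1.7,3.8,-1.3,1],[-1.7,-0.5,-0,-1.7,3.8,-1.3,1],[-1.6,-0.6,-0.2,-1.7,3.8,-1.3,1],[-1.6,-0.6,-0.3,-1.7,3.8,-1.3,1],[-1.6,-0.6,-0.4,-1.7,3.8,-1.3,1],[-1.5,-0.6,-0.5,-1.7,3.8,-1.3,1]]
```

Call:
apply_moves(motion=[[-1.5,-0.2,0.8,-1.7,3.8,-1.3,1],[-1.6,-0.3,0.7,-1.7,3.8,-1.3,1],[-1.6,-0.3,0.6,-1.7,3.8,-1.3,1],[-1.6,-0.4,0.5,-1.7,3.8,-1.3,1],[-1.7,-0.4,0.3,-1.7,3.8,-1.3,1],[-1.7,-0.4,0.2,-1.7,3.8,-1.3,1],[-1.7,-0.5,0.1,-1.7,3.8,-1.3,1],[-1.7,-0.5,0,-1.7,3.8,-1.3,1]])

```text
t: 7.4
position: [0.4257, 0.0089, 0.3101]
ee_rot: [[0.043, 0.993, 0.111], [0.966, -0.013, -0.26], [-0.257, 0.118, -0.959]]
wrist_force: [0.3, -0.8, -0.1]
width: 0.0245
finger_force: 20.0
```

Call:
apply_moves(motion=[[-1.6,-0.6,-0.2,-1.7,3.8,-1.3,1],[-1.6,-0.6,-0.3,-1.7,3.8,-1.3,1],[-1.6,-0.6,-0.4,-1.7,3.8,-1.3,1],[-1.5,-0.6,-0.5,-1.7,3.8,-1.3,1],[0,0,0,0,0,0,1],[0,0,0,0,0,0,1]])

```text
t: 8.0
position: [0.4002, -0.0519, 0.3306]
ee_rot: [[-0.085, 0.972, 0.221], [0.996, 0.086, 0.003], [-0.016, 0.22, -0.975]]
wrist_force: [-0.6, 0.4, -1.5]
width: 0.0247
finger_force: 20.0
```

```bash
python3 - <<'E'
from f import *
pf,Rf,s=goal(15,.10,3);print(st["t"],p,R,st["qpos"])
rows(p,R,np.array([.42,-.277,.27]),Rf,8,1)
E
```

```text
8.0 [ 0.4   -0.052  0.331] [[-0.085  0.972  0.221]
 [ 0.996  0.086  0.003]
 [-0.016  0.22  -0.975]] [-0.19  -0.131  2.108  0.055  0.948 -0.304]
[[-2.8,-0.2,0.8,-0,-0,0,1],[-2.8,-0.2,0.8,-0,-0,0,1],[-2.8,-0.2,0.8,-0,-0,0,1],[-2.8,-0.2,0.8,-0,-0,0,1],[-2.8,-0.2,0.8,-0,-0,0,1],[-2.8,-0.2,0.8,-0,-0,0,1],[-2.8,-0.2,0.8,-0,-0,0,1],[-2.8,-0.2,0.8,-0,-0,0,1]]
```

Call:
apply_moves(motion=[[-2.8,-0.2,0.8,0,0,0,1],[-2.8,-0.2,0.8,0,0,0,1],[-2.8,-0.2,0.8,0,0,0,1],[-2.8,-0.2,0.8,0,0,0,1],[-2.8,-0.2,0.8,0,0,0,1],[-2.8,-0.2,0.8,0,0,0,1],[-2.8,-0.2,0.8,0,0,0,1],[-2.8,-0.2,0.8,0,0,0,1]])

```text
t: 8.8
position: [0.42, -0.275, 0.2671]
ee_rot: [[-0.09, 0.971, 0.22], [0.996, 0.091, 0.006], [-0.014, 0.219, -0.976]]
wrist_force: [0.2, 0.2, -1.1]
width: 0.0243
finger_force: 20.0
```

```bash
python3 - <<'E'
from f import *
pf,Rf,s=goal(15,.06,3);print(st["t"],p,pf)
rows(p,R,pf,Rf,8,1)
E
```

```text
8.8 [ 0.42  -0.275  0.267] [ 0.45  -0.249  0.127]
[[0.3,0,1.8,-0,-0,0.1,1],[0.3,0,1.8,-0,-0,0.1,1],[0.3,0,1.8,-0,-0,0.1,1],[0.3,0,1.8,-0,-0,0.1,1],[0.3,0,1.8,-0,-0,0.1,1],[0.3,0,1.8,-0,-0,0.1,1],[0.3,0,1.8,-0,-0,0.1,1],[0.3,0,1.8,-0,-0,0.1,1]]
```

Call:
apply_moves(motion=[[0.3,0,1.8,0,0,0.1,1],[0.3,0,1.8,0,0,0.1,1],[0.3,0,1.8,0,0,0.1,1],[0.3,0,1.8,0,0,0.1,1],[0.3,0,1.8,0,0,0.1,1],[0.3,0,1.8,0,0,0.1,1],[0.3,0,1.8,0,0,0.1,1],[0.3,0,1.8,0,0,0.1,1]])

```text
t: 9.6
position: [0.4501, -0.2488, 0.1261]
ee_rot: [[-0.077, 0.972, 0.22], [0.997, 0.078, 0.006], [-0.011, 0.22, -0.976]]
wrist_force: [0.1, 0.2, 0.3]
width: 0.0242
finger_force: 20.0
```

Call:
apply_moves(motion=[[0,0,0,0,0,0,1],[0,0,0,0,0,0,1]])

```text
t: 9.8
position: [0.4496, -0.2495, 0.1271]
ee_rot: [[-0.077, 0.972, 0.22], [0.997, 0.078, 0.006], [-0.011, 0.22, -0.975]]
wrist_force: [0.3, -0.2, 0.3]
width: 0.0248
finger_force: 20.0
```

```bash
python3 - <<'E'
from f import *
print(st["t"],p,st["wrist_force"],"pred tip",p+R@tip_t)
a_=camera("side")[...,::-1];w_=camera("wrist")[...,::-1]
cv2.imwrite("pics/side2.png",a_);cv2.imwrite("pics/w3.png",w_);np.savez("w3.npz",p=p,R=R)
print(proj(cam("side"),p+R@tip_t),proj(wcam(p,R),p+R@tip_t))
cv2.imwrite("pics/g3.png",np.hstack([cv2.resize(a_[190:270,310:390],(400,400),interpolation=2),cv2.resize(w_[60:220,240:400],(400,400),interpolation=2)]))
E
```

```text
9.8 [ 0.45  -0.249  0.127] [ 0.266 -0.165  0.265] pred tip [ 0.46  -0.19   0.061]
[332.084 224.97 ] [322.15  125.345]
```

View pics/g3.png

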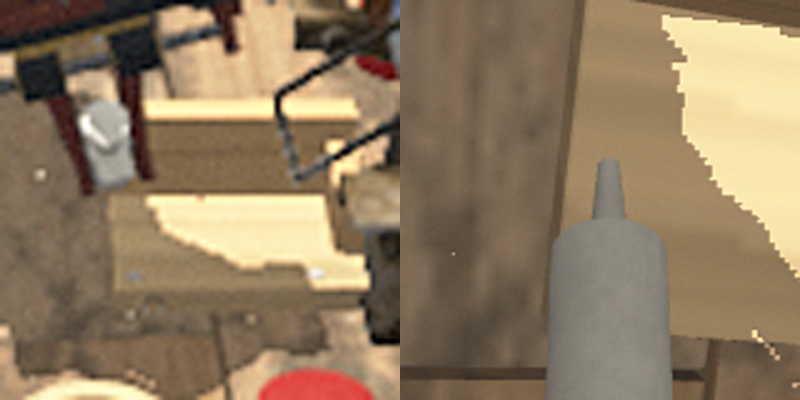

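The left half (side view) shows the syringe ahead of the corner's open end. The right half (wrist view) shows the tip at pixel (323.6,124), against a prediction of (322.2,125.3). The base's near edge and the inside corner line at the top are also visible, so I'll check the corner line there.

```bash
python3 - <<'E'
from f import *
w=np.load("w3.npz");W=wcam(w["p"],w["R"]);c=lambda x,y:(240+(x-400+.5)/2.5-.5,60+(y+.5)/2.5-.5)
for q in((640,2),(790,38)):print("corner line",plane(W,c(*q),.018))
for q in((580,20),(567,125)):print("near edge",plane(W,c(*q),.018), )
print("expected line pts",bs-.012*cx,bs+.05*cx)
print([proj(W,bs+k*cx).round(0) for k in(-.012,0,.04)])
im=cv2.imread("pics/w3.png").astype(int).sum(2)
for u in(340,360,380):print(u,im[35:85:2,u])
pf,Rf,s=goal(15,.013,3);print(p,pf);rows(p,R,pf,Rf,6,1)
E
```

```text
corner line [ 0.475 -0.149  0.018]
corner line [ 0.52  -0.154  0.018]
near edge [ 0.459 -0.155  0.018]
near edge [ 0.457 -0.182  0.018]
expected line pts [ 0.457 -0.147  0.018] [ 0.519 -0.151  0.018]
[array([309.,  54.]), array([327.,  58.]), array([382.,  68.])]
340 [349 357 370 383 361 263 229 234 234 229 236 235 230 309 401 402 406 408
 403 394 387 381 391 386 393]
360 [644 636 639 641 640 645 591 258 231 243 235 216 226 235 235 400 378 666
 660 659 655 647 643 643 646]
380 [647 647 642 637 637 638 641 630 568 227 239 233 234 217 227 237 229 378
 664 662 661 657 651 649 639]
[ 0.45  -0.25   0.128] [ 0.452 -0.216  0.094]
[[0.6,-0,0.6,0,-0,-0,1],[0.6,-0,0.6,0,-0,-0,1],[0.6,-0,0.6,0,-0,-0,1],[0.6,-0,0.6,0,-0,-0,1],[0.6,-0,0.6,0,-0,-0,1],[0.6,-0,0.6,0,-0,-0,1]]
```

Call:
apply_moves(motion=[[0.6,0,0.6,0,0,0,1],[0.6,0,0.6,0,0,0,1],[0.6,0,0.6,0,0,0,1],[0.6,0,0.6,0,0,0,1],[0.6,0,0.6,0,0,0,1],[0.4,0,0.5,0,0,0,1],[0,0,0,0,0,0,1],[0,0,0,0,0,0,1]])

```text
t: 10.7
position: [0.4544, -0.2167, 0.0931]
ee_rot: [[-0.075, 0.972, 0.222], [0.997, 0.076, 0.005], [-0.012, 0.222, -0.975]]
wrist_force: [-0.7, -0.1, -0.7]
width: 0.0244
finger_force: 20.0
```

```bash
python3 - <<'E'
from f import *
bs2=np.array([.458,-.1485,.018])+.012*cx
t=p+R@tip_t;print(st["t"],p,st["wrist_force"],"tip in bead",[(t-bs2)@v for v in(cx,by,bz)],"ang",np.degrees(np.arccos(R@a@bz)),st["finger_force"])
a_=camera("side")[...,::-1];w_=camera("wrist")[...,::-1]
print(proj(cam("side"),t),proj(wcam(p,R),t),proj(wcam(p,R),bs2))
cv2.imwrite("pics/g4.png",np.hstack([cv2.resize(a_[190:270,310:390],(400,400),interpolation=2),cv2.resize(w_[60:220,240:400],(400,400),interpolation=2)]))
E
```

```text
10.7 [ 0.454 -0.217  0.093] [-0.684 -0.061 -0.718] tip in bead [np.float64(-0.004795129699632176), np.float64(0.0004285475308448477), np.float64(0.01177118023182265)] ang 3.1394661456807778 19.99522179365158
[332.621 228.013] [322.148 125.346] [328.603 111.717]
```

View pics/g4.png

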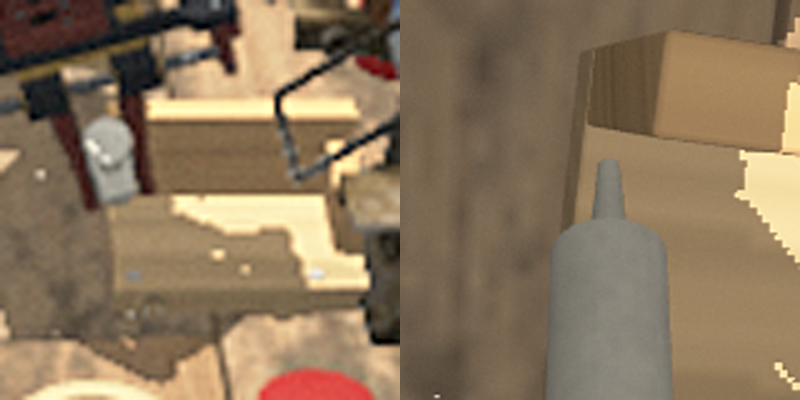

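Wrist view: the inside corner's near end is at pixel (315,110). The tip is at (323.6,124), hanging clear of both faces and about 11 mm out. My estimates are tip in the bead frame (-5, 0, 12) mm, axis 3° off. The arm is steady with 20 N of grip, so I'm handing in.

```bash
python3 -c "
from station import close_job
print(close_job())"
```

```text
the job is handed in; nothing more can be done
None
```

The job is handed in, result not shown: by my own measurements the syringe is held steady at 20 N, leaning about 3° off the 45° line, its tip about 12 mm out of the corner and about 5 mm nearer the open end than the bead start, and I saw no contact with wood or stand.

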